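# Open the child-safe descaler jug that stands under the shelf

### The arm

A 6-joint arm with a two-finger parallel gripper is mounted at the origin on a cart in front of the work surface, level with it; the furniture and walls round the work are solid. World frame = base frame: x ahead of the robot, y to its left, z up, the work surface at z = 0. Lengths are in m, angles in rad, forces in N, time in s.
With the tool pointing down it reaches from about 0.4 to 0.925 m from the base axis. Payload 12.5 kg.
Tool frame: the origin (TCP) lies at the very end of the fingers, on their centre line; the grasp point (between the pads) lies 19 mm behind it (ctrl.tcp_to_grasp is the z of the grasp point in the tool frame, in m); z points along the fingers, x is the direction in which the jaws open and shut, and the axes are right-handed (so a half turn about z gives the same grasp; the last joint's range is limited). The gripper opens to 95 mm and grips with 3 to 60 N. Pads are 20 mm wide; open, the fingers measure 119 mm over their backs; the gripper's body (75 mm by 180 mm) begins 59 mm behind the grasp point.
Start: joints at [1.076, 0.491, 1.559, -0, 1.092, -0.106], TCP at [0.237, 0.578, 0.215] pointing down, gripper open.
Joint ranges: [-3.1, 3.1], [-0.84, 2.19], [0.05, 2.79], [-1.13, 4.28], [0.06, 2.93], [-2.69, 2.69]. Speed limits (rad/s): [2.22, 2.22, 2.79, 3.14, 3.14, 3.14].

### API

Orientations are given as a unit quaternion [w, x, y, z].
In Python, from bench import ctrl gives the robot as it stands. The module is installed in compiled form; this text tells all that it offers.
- The arm moves only by the tool send_rows, never from a script. Its argument "moves" is a list of rows, each a list of 3 entries, a list of its own where there are three numbers: the opening in per cent of the stroke, from 0 (shut) to 100 (fully open), then the shift along the tool's x, y, z in mm, then the turn, a rotation vector about the tool's x, y, z in rad. In form: [[fingers, [x, y, z], [ax, ay, az]], ...]. A call has exactly 5 rows; each row shifts and turns the commanded pose from where the row before left it, along the tool's axes as they then stand; what a row does not reach is not made up. A row lasts 1/12 s, in which the tool goes at most 41.7 mm and 7.16 degrees, less where a joint would pass 70% of its speed; a pose out of reach is approached as far as the arm can. A call with a gripper value outside its range is refused whole. The fingers move at their own pace and stop on an object; the grip force is fixed at half the most. Time passes only in rows, so rows that do not move let the fingers close, or fill a call up. It gives the time, the measured TCP pose, the force and the opening at its end, in the units of the state.
- ctrl.get_state(): the state, without advancing time (a new reading comes with each control period).
- ctrl.snapshot(name): name is "scene" or "top" or "wrist"; returns a dict with "color" (480x640x3 uint8, red, green, blue), "fx", "fy", "cx", "cy" (pixels), "rvec" (rotation vector, rad) and "tvec" (3), from world to camera coordinates, as OpenCV has them. Camera axes: x right, y down, z forward; pixel columns grow to the right and rows downward; lengths in m; the calibration is good to about 2 mm. A picture is of the moment at which its call begins. There is no depth.
- ctrl.sign_off(): hands the job in, once; it reports no verdict.
The state is a dict: "t": time; "joint_pos": joint angles; "dq": joint speeds; "joint_torque": joint torques, N m; "ee_pos": TCP position; "tcp_rot": TCP orientation; "ft_force": force on the tool from outside, world axes, zero at the start; "wrist_torque": the same for the moment, N m; "finger_gap": finger opening in m.
Only numpy, scipy, OpenCV 4.12 (cv2) and the standard library are available. Lean on these libraries where they do the work, as an engineer would, in place of code of your own. Each camera call takes 0.05 s, during which the arm holds its last target.

### The job

The kettle is to be descaled, so open the jug of descaler: draw it by its handle straight out from under the wire shelf, keeping it standing on the hob, until its cap is about 10 cm in front of the shelf's front edge and there is room for a hand above it. Then press its child-safety cap down, keep it pressed while you turn it counter-clockwise (seen from above) until it comes free, and lift it off. Finish still holding the cap level, roughly 8 cm above the open mouth of the upright jug; leave the tins beside the jug where they stand.

Things in the scene. Friction and masses are not known exactly. Their poses are not given: they have to be found in the camera images.
- jug: white plastic jug, 0.45 to 0.7 kg, body 100 (x) x 64 (y) x 88 mm, a plain cream label on each side, round neck. Origin: centre of its underside; x points from handle to neck (handle on the -x side, reaching 96 mm from the origin; neck axis at x = +25 mm), z up. It stands on the hob under the shelf's front, handle outside, between or beside the two tins (which of the three places varies).
- jug_handle (a point): centre of the level top bar of the jug's loop handle, where it is gripped: bar 17 mm wide (jug y) and 17 mm high, level along jug x over 54 mm; 66 mm from the jug's origin towards -x, 109 mm above its underside. Below this point there is free space inside the loop. Gripped here the handle stands about 60 to 90 mm in front of the shelf's edge.
- jug_mouth (a point): centre of the rim of the jug's neck, inside the cap at the start: jug frame (25, 0, 160.5) mm; neck 30 mm in diameter. When free the cap lifts off straight up.
- cap: round grey ribbed cap, 44 mm in diameter, 34 mm high, 40 g. Origin: centre of its open lower edge, z up. At the start it is locked on the jug, origin at (25, 0, 137.5) mm of the jug's frame, x along the jug's x; its lower edge is then 20 mm above the handle's top and 12 mm above the neck's collar. Unpressed it will not turn: it takes the whole jug round.
- cap_liner (a joint): how far the cap is pressed down, m: 0 at rest (a spring holds the cap up with 7 N), 0.003 (11 N) frees its three lugs, 0.005 (14 N) is a hard stop; about -0.001 once the cap is off.
- cap_top (a point): centre of the cap's flat top, 34 mm above its origin. Kept pressed, the cap turns counter-clockwise (from above) with little resistance; between 0.75 and 1.4 rad (middle 1.1) its lugs stand in the gaps and it lifts off straight up; a stop ends the turn at about 1.45 rad. Clockwise it does not turn.
- rack: steel wire shelf, fixed, standing on the hob: deck 200 (x) x 400 (y) mm, its top 205 mm and its underside 197 mm above the hob, open in front, with two wire legs at each end (y = +-192 mm); jars up to 150 mm high are fixed on it, 100 mm or more behind its front edge. Origin: centre of its footprint at hob height; x points away from its front; its front edge is at x = -100 mm. The cap's top at the start is 25 mm below the deck.
- tin_a: small printed tin, 58 mm in diameter, 72 mm high, on the hob beside the jug; origin at the centre of its underside. Bystander.
- tin_b: low wide printed tin, 75 mm in diameter, 58 mm high, on the hob beside the jug; origin at the centre of its underside. Bystander.
Things that resemble listed ones, but are neither listed nor needed, are in the scene too. What is meant by the jug is not orange or red, and is the larger of those in its own colour.

How it is judged:
By the outcome, as a careful person would: the job done as asked, in the order asked, and still so for the second after the job is handed in, while the arm keeps its last pose, push and grip.
It also fails if it takes over 53 s, if anything falls off the work surface, if the arm or the gripper's body presses on something with over 40 N, if the wrist force passes 120 N, or if a joint passes its speed limit or range.

## Working session

There is one attempt and no reset: what is moved stays moved. The work goes in short steps, Python scripts to look and compute and a tool call to move; the robot and the scene stay as the last step left them, time stands still between calls to the robot, and variables do not carry over. Pictures are saved under pics/ and viewed, and the job is handed in when it is done.

Besides the shell and the picture viewer there is one more tool, called after "Call:" as name(argument=value, ...), one argument or row to a line, values as JSON. send_rows: Moves the arm, as the interface text tells. Its arguments: {"type":"object","properties":{"moves":{"type":"array","items":{"type":"array"}}},"required":["moves"]}

```bash
mkdir -p pics; ls; python3 - <<'E'
from bench import ctrl
import cv2
s=ctrl.get_state(); print(s); print(ctrl.tcp_to_grasp)
for n in ["scene","top","wrist"]:
    d=ctrl.snapshot(n); cv2.imwrite(f"pics/{n}0.png",d["color"][:,:,::-1]); print(n,{k:v for k,v in d.items() if k!="color"})
E
```

```text
pics
{'t': 0.0, 'joint_pos': array([ 1.07638758e+00,  4.91567000e-01,  1.55943627e+00, -8.42095205e-06,
        1.09170219e+00, -1.05583144e-01]), 'dq': array([-1.56713230e-03,  2.42724983e-04,  1.16830787e-05, -8.37314115e-04,
        5.18264446e-04,  4.07797480e-04]), 'joint_torque': array([ 3.00042148e-04, -6.12660670e+01, -2.58171684e+01,  6.91851508e-02,
        4.83534706e-02, -9.80039704e-05]), 'ee_pos': array([0.23679618, 0.57814783, 0.21406166]), 'tcp_rot': array([ 2.62902670e-04,  8.30390848e-01,  5.57181057e-01, -4.90390734e-04]), 'ft_force': array([-0.13854556, -0.28639809,  0.17751988]), 'wrist_torque': array([ 0.02602076, -0.02601224, -0.01402308]), 'finger_gap': 0.09502081565092271}
-0.0188
scene {'fx': 453.99795877856286, 'fy': 453.99795877856286, 'cx': 320.744397360973, 'cy': 235.4113321948154, 'rvec': array([ 2.3870233 , -0.64562101,  0.2167705 ]), 'tvec': array([-0.59803189,  0.30544183,  0.77846127])}
top {'fx': 512.7486057573263, 'fy': 512.7486057573263, 'cx': 317.92320226768743, 'cy': 240.94968812970575, 'rvec': array([ 2.20487039, -2.0125584 ,  0.20334109]), 'tvec': array([-0.09112062,  0.67752818,  1.04933919])}
wrist {'fx': 423.62747710037183, 'fy': 423.62747710037183, 'cx': 315.81753187413153, 'cy': 244.66308550030664, 'rvec': array([-2.40791726, -1.61426574, -0.22684829]), 'tvec': array([-0.62452288, -0.02972389,  0.3922531 ])}
```

View pics/scene0.png

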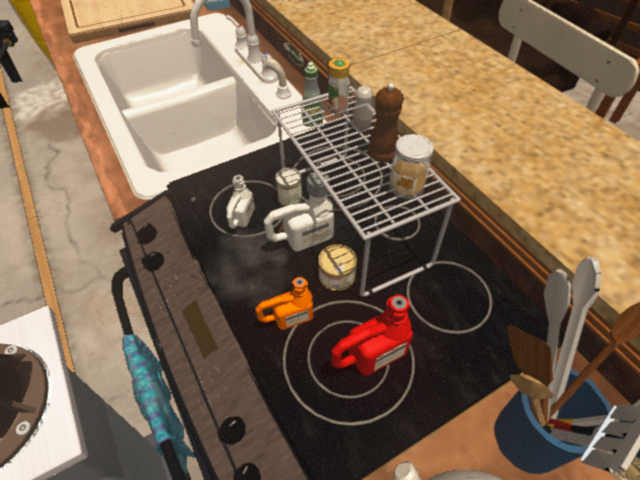

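View pics/top0.png

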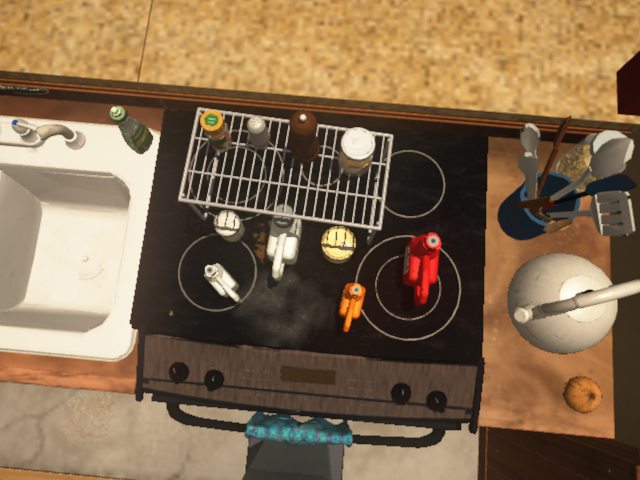

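View pics/wrist0.png

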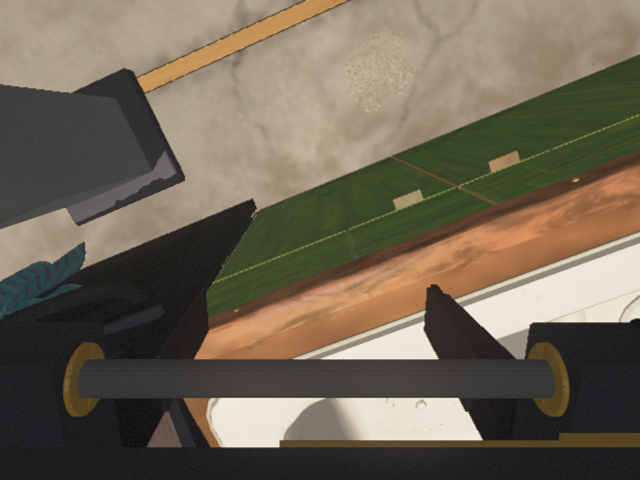

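Candidates: the large white jug at scene (302,222) / top (283,240), the small white jug at scene (240,203) / top (220,280), the orange one at scene (288,305) and the red one at scene (377,340). The description (white, the larger one, under the shelf, between the tins) fits the one at scene (302,222). I'll check it in a close crop.

```bash
cat > h.py <<'E'
import numpy as np, cv2
from scipy.spatial.transform import Rotation as R
def cam(d):
    K=np.array([[d["fx"],0,d["cx"]],[0,d["fy"],d["cy"]],[0,0,1]]); return K,np.array(d["rvec"],float),np.array(d["tvec"],float)
def ray(d,uv):
    K,r,t=cam(d); Rm=cv2.Rodrigues(r)[0]
    v=Rm.T@np.linalg.inv(K)@np.array([uv[0],uv[1],1.]); return -Rm.T@t, v
def onz(d,uv,z):
    o,v=ray(d,uv); return o+v*(z-o[2])/v[2]
def proj(d,P):
    K,r,t=cam(d); return cv2.projectPoints(np.array(P,float).reshape(-1,3),r,t,K,None)[0].reshape(-1,2)
def tri(d1,u1,d2,u2):
    o1,v1=ray(d1,u1);o2,v2=ray(d2,u2)
    A=np.stack([v1,-v2],1); s=np.linalg.lstsq(A,o2-o1,rcond=None)[0]
    a=o1+s[0]*v1;b=o2+s[1]*v2; return (a+b)/2, np.linalg.norm(a-b)
def rot(q): return R.from_quat([q[1],q[2],q[3],q[0]])
def crop(im,x0,y0,w,h,f,name):
    c=im[y0:y0+h,x0:x0+w,::-1]; cv2.imwrite(name,cv2.resize(c,None,fx=f,fy=f,interpolation=cv2.INTER_CUBIC))
E
python3 - <<'E'
from h import *
s=cv2.imread("pics/scene0.png")[:,:,::-1]; t=cv2.imread("pics/top0.png")[:,:,::-1]
crop(s,200,150,200,150,4,"pics/s1.png"); crop(t,180,170,200,150,4,"pics/t1.png")
E
```

```text
(no output)
```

View pics/s1.png

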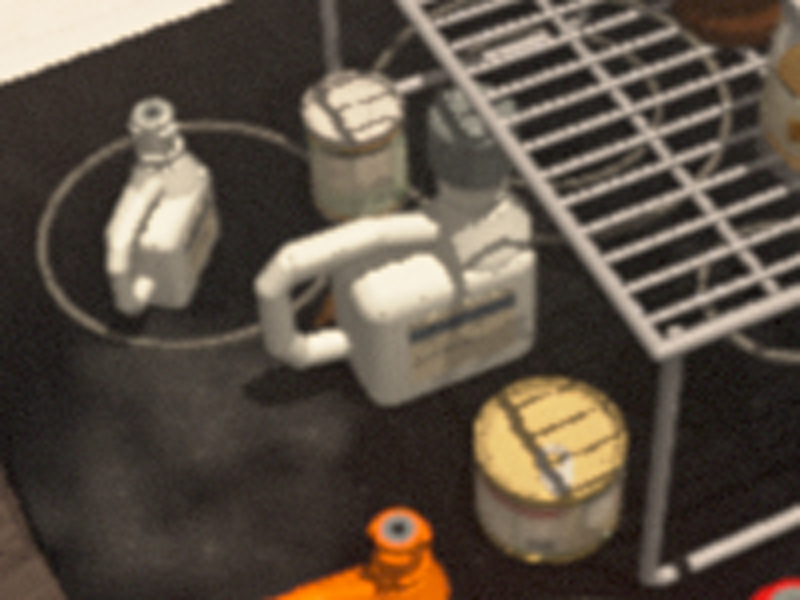

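View pics/t1.png

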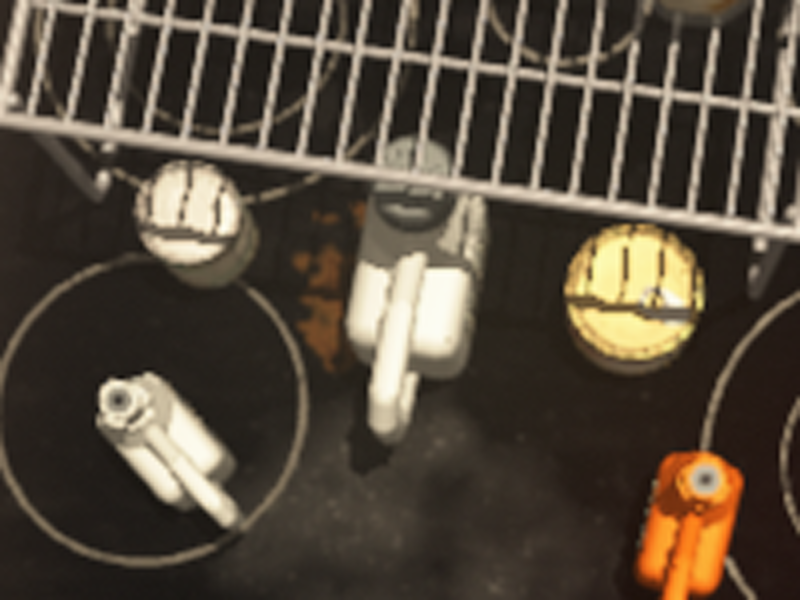

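The crop confirms it: a big white jug with a grey ribbed cap under the shelf edge, at crop-scene (470,140) for the cap and (350,250) for the handle. Now I'll measure.

```bash
python3 - <<'E'
from h import *
s=cv2.imread("pics/scene0.png")[:,:,::-1]; t=cv2.imread("pics/top0.png")[:,:,::-1]
crop(t,255,200,60,80,10,"pics/t2.png"); crop(s,260,165,80,90,8,"pics/s2.png")
im=cv2.imread("pics/t2.png"); cv2.imwrite("pics/t2.png",cv2.resize(im,None,fx=.75,fy=.75))
im=cv2.imread("pics/s2.png"); cv2.imwrite("pics/s2.png",cv2.resize(im,None,fx=.8,fy=.8))
E
```

```text
(no output)
```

View pics/t2.png

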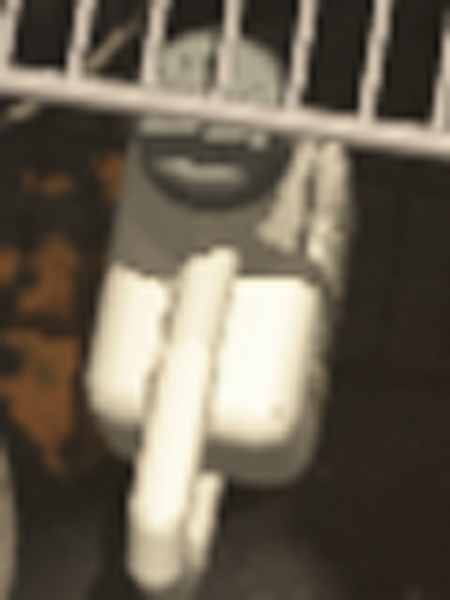

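View pics/s2.png

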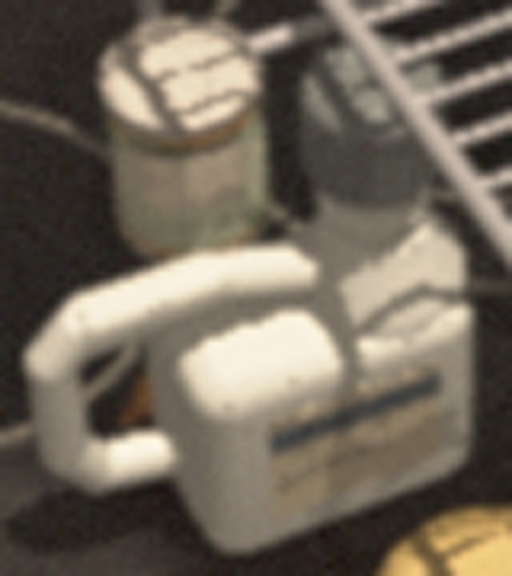

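```bash
cat > m1.py <<'E'
from h import *
from bench import ctrl
T=ctrl.snapshot("top"); S=ctrl.snapshot("scene")
tp=lambda c:(255+c[0]/7.5-.5+.07,200+c[1]/7.5-.43)
sp=lambda c:(260+c[0]/6.4-.43,165+c[1]/6.4-.43)
a=onz(T,tp((161,500)),.1175);b=onz(T,tp((205,300)),.1175); print("bar",a,b)
ax=(b-a)/np.linalg.norm(b-a); yaw=np.arctan2(ax[1],ax[0]); print("yaw",yaw)
c=onz(T,tp((218,93)),.1715); e=onz(T,tp((152,93)),.1715); print("cap T",c,np.linalg.norm(c-e))
c2=onz(T,tp((215,207)),.1375);print("cap lower front",c2)
# shelf
q=lambda c:(180+c[0]/4-.4,170+c[1]/4-.4)
f1=onz(T,q((10,120)),.201);f2=onz(T,q((770,230)),.201);print("shelf",f1,f2,"edge yaw",np.arctan2(*(f2-f1)[[0,1]]*[1,-1]))
# front corners of handle: scene bend
print("capS top centre est", onz(S,sp((372,85)),.1715))
print("frontbar S", onz(S,sp((85,312)),.1175), onz(S,sp((310,262)),.1175))
# tins
print("tinA T",onz(T,q((190,210)),.072),"tinB",onz(T,q((635,280)),.058))
E
python3 m1.py
```

```text
bar [0.61217887 0.05115994 0.1175    ] [0.66914083 0.04501363 0.1175    ]
yaw -0.10748613405875514
cap T [0.71468402 0.04257748 0.1715    ] 0.017589766896689552
cap lower front [0.69126618 0.04320256 0.1375    ]
shelf [0.71387573 0.23953416 0.201     ] [ 0.69265596 -0.13312264  0.201     ] edge yaw -0.05688044092181175
capS top centre est [0.71171126 0.04428371 0.1715    ]
frontbar S [0.61174887 0.05117747 0.1175    ] [0.68239026 0.03404909 0.1175    ]
tinA T [0.70619589 0.17279904 0.072     ] tinB [ 0.69228984 -0.07340727  0.058     ]
```

```bash
cat > ov.py <<'E'
from h import *
from bench import ctrl
import sys
def over(d,cap,yaw,name,box,f):
    c,s=np.cos(yaw),np.sin(yaw); Rz=np.array([[c,-s,0],[s,c,0],[0,0,1]])
    o=np.array([cap[0],cap[1],0])-Rz@[.025,0,0]
    x0,y0,w,h=box; im=cv2.resize(d["color"][y0:y0+h,x0:x0+w,::-1],None,fx=f,fy=f,interpolation=cv2.INTER_CUBIC)
    def pl(P,col,cl=True):
        uv=proj(d,(Rz@np.array(P,float).T).T+o); p=((uv-[x0,y0]+.5)*f).astype(np.int32); cv2.polylines(im,[p],cl,col,1)
    a=np.linspace(0,2*np.pi,40)
    for z in(.1375,.1715): pl([[.025+.022*np.cos(t),.022*np.sin(t),z] for t in a],(0,0,255))
    for z in(.0,.088): pl([[-.05,-.032,z],[.05,-.032,z],[.05,.032,z],[-.05,.032,z]],(255,0,0))
    pl([[-.093,-.0085,.1175],[-.039,-.0085,.1175],[-.039,.0085,.1175],[-.093,.0085,.1175]],(0,200,0))
    cv2.imwrite(name,im); print("origin",o,"handle",o+Rz@[-.066,0,.109])
if __name__=="__main__":
    T=ctrl.snapshot("top");S=ctrl.snapshot("scene")
    over(T,(.713,.0425),-.09,"pics/ov_t.png",(230,180,110,110),5)
    over(S,(.713,.0425),-.09,"pics/ov_s.png",(240,150,120,120),5)
    print("small jug neck/handle", onz(T,(210,270),.1), onz(T,(238,300),.07))
E
python3 ov.py; cd pics; python3 -c "
import cv2;a=cv2.imread('ov_t.png');b=cv2.imread('ov_s.png');cv2.imwrite('ov.png',cv2.resize(cv2.hconcat([cv2.resize(a,(600,600)),b]),(800,400)))"
```

```text
origin [0.68810118 0.04474696 0.        ] handle [0.6223683  0.05067895 0.109     ]
origin [0.68810118 0.04474696 0.        ] handle [0.6223683  0.05067895 0.109     ]
small jug neck/handle [0.59422985 0.18969984 0.1       ] [0.53955285 0.12855537 0.07      ]
```

View pics/ov_t.png

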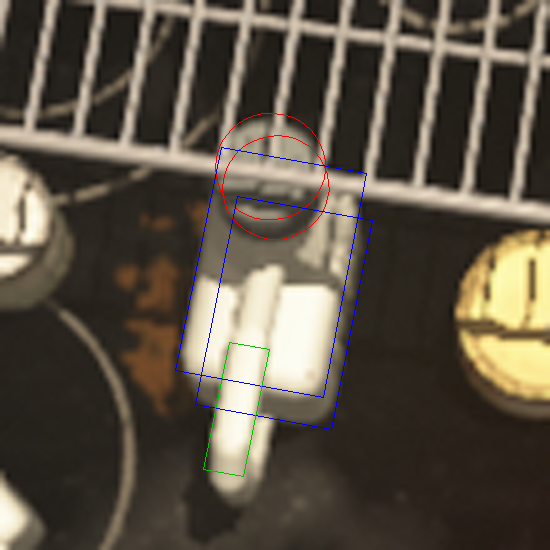

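View pics/ov_s.png

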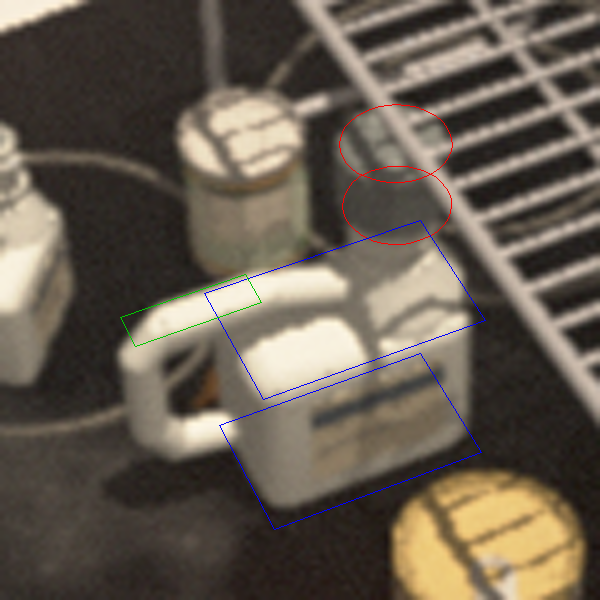

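Top overlay: the model sits within 1–2 mm of the cap at (272,175) and of the bar at (236,433). Scene overlay: it agrees for the cap at (397,200). So the cap is at about (0.711, 0.0425), the handle at about (0.620, 0.0505), the jug yaw about -0.09 to -0.1, and the shelf yaw about -0.057. First I turn the tool, then travel.

Call:
send_rows(
  moves=[
    [45,[0,0,0],[0,0,-0.06]],
    [45,[0,0,0],[0,0,-0.06]],
    [45,[0,0,0],[0,0,-0.06]],
    [45,[0,0,0],[0,0,-0.06]],
    [45,[0,0,0],[0,0,-0.06]],
  ],
)

```text
t: 0.77
ee_pos: [0.2369, 0.5784, 0.2146]
tcp_rot: [-0.0, 0.737, 0.676, 0.0]
ft_force: [0.2, 0.0, -0.3]
finger_gap: 0.0673
```

Call:
send_rows(
  moves=[
    [45,[-24.5,21.5,0],[0,0,0]],
    [45,[-24.5,21.5,0],[0,0,0]],
    [45,[-24.5,21.5,0],[0,0,0]],
    [45,[-24.5,21.5,0],[0,0,0]],
    [45,[-24.5,21.5,0],[0,0,0]],
  ],
)

```text
t: 1.18
ee_pos: [0.3337, 0.4456, 0.2147]
tcp_rot: [-0.0, 0.738, 0.675, 0.0]
ft_force: [1.3, 0.9, -0.7]
finger_gap: 0.0428
```

Call:
send_rows(
  moves=[
    [45,[-24.5,21.5,0],[0,0,0]],
    [45,[-24.5,21.5,0],[0,0,0]],
    [45,[-24.5,21.5,0],[0,0,0]],
    [45,[-24.5,21.5,0],[0,0,0]],
    [45,[-24.5,21.5,0],[0,0,0]],
  ],
)

```text
t: 1.6
ee_pos: [0.4301, 0.3139, 0.2148]
tcp_rot: [0.0, 0.738, 0.675, 0.0]
ft_force: [0.4, -0.4, -0.1]
finger_gap: 0.0427
```

Call:
send_rows(
  moves=[
    [45,[-24.5,21.5,0],[0,0,0]],
    [45,[-24.5,21.5,0],[0,0,0]],
    [45,[-24.5,21.5,0],[0,0,0]],
    [45,[-24.5,21.5,0],[0,0,0]],
    [45,[-24.5,21.5,0],[0,0,0]],
  ],
)

```text
t: 2.02
ee_pos: [0.5263, 0.1823, 0.2148]
tcp_rot: [0.0, 0.738, 0.675, 0.0]
ft_force: [-0.5, -0.3, 0.3]
finger_gap: 0.0426
```

Call:
send_rows(
  moves=[
    [45,[-24.5,21.5,0],[0,0,0]],
    [45,[-24.5,21.5,0],[0,0,0]],
    [45,[-24.5,21.5,0],[0,0,0]],
    [45,[-24.5,21.5,0],[0,0,0]],
    [45,[0,0,0],[0,0,0]],
  ],
)

```text
t: 2.43
ee_pos: [0.6052, 0.0743, 0.2143]
tcp_rot: [0.001, 0.739, 0.674, 0.0]
ft_force: [-0.8, 0.7, -0.6]
finger_gap: 0.0426
```

```bash
python3 - <<'E'
from bench import ctrl
from h import *
print(ctrl.get_state()["ee_pos"])
W=ctrl.snapshot("wrist");S=ctrl.snapshot("scene")
cv2.imwrite("pics/w1.png",W["color"][:,:,::-1]); cv2.imwrite("pics/sc1.png",S["color"][:,:,::-1])
print(proj(W,[.6203,.0505,.109]),proj(W,[.711,.0425,.1715]))
E
```

```text
[0.60521268 0.074327   0.21429793]
[[283.0226252  268.42403394]] [[279.2970584  444.54089561]]
```

View pics/w1.png

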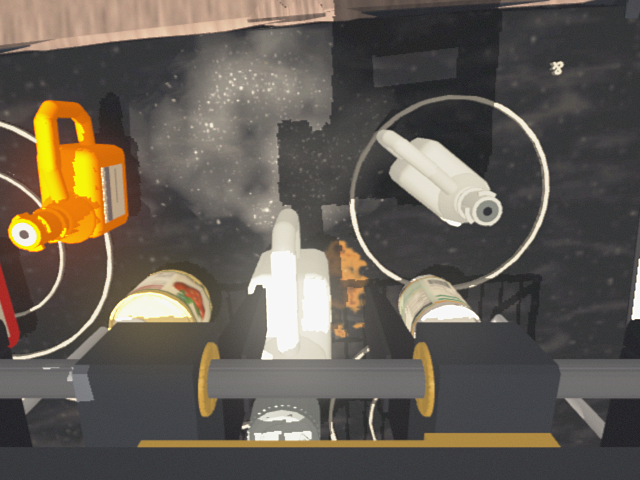

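View pics/sc1.png

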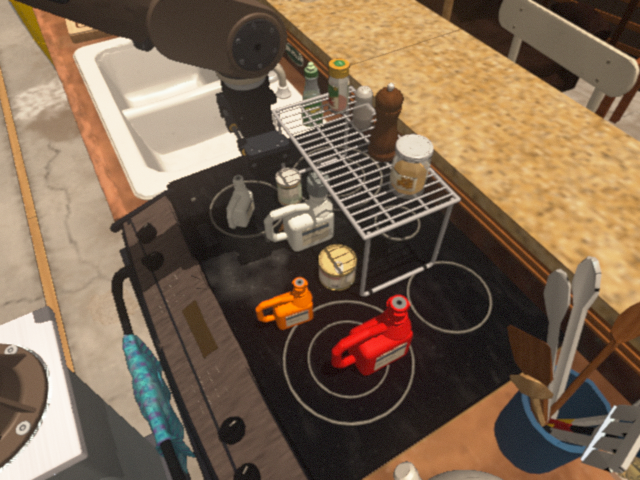

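Wrist view: the handle bar is centred at (286,250) and the cap at (283,420), close to the predicted (283,268) and (279,444). I'll refine from these and then finish the approach.

```bash
python3 - <<'E'
from bench import ctrl
from h import *
W=ctrl.snapshot("wrist")
im=W["color"]
g=im.astype(int).min(2)
for v in (230,240,250,260,280,300): 
    row=g[v,255:330]; print(v,list(row[::3]))
for p in [(286,240),(285,300)]: print(onz(W,p,.1175))
crop(im,230,190,110,140,4,"pics/w1c.png")
E
```

```text
230 [np.int64(123), np.int64(131), np.int64(134), np.int64(133), np.int64(133), np.int64(182), np.int64(207), np.int64(211), np.int64(211), np.int64(210), np.int64(205), np.int64(190), np.int64(176), np.int64(177), np.int64(78), np.int64(79), np.int64(76), np.int64(78), np.int64(74), np.int64(74), np.int64(74), np.int64(70), np.int64(96), np.int64(96), np.int64(89)]
240 [np.int64(84), np.int64(93), np.int64(101), np.int64(109), np.int64(133), np.int64(203), np.int64(210), np.int64(212), np.int64(211), np.int64(210), np.int64(208), np.int64(199), np.int64(196), np.int64(195), np.int64(86), np.int64(81), np.int64(78), np.int64(74), np.int64(70), np.int64(69), np.int64(70), np.int64(68), np.int64(67), np.int64(67), np.int64(62)]
250 [np.int64(86), np.int64(90), np.int64(98), np.int64(91), np.int64(175), np.int64(206), np.int64(213), np.int64(217), np.int64(218), np.int64(214), np.int64(219), np.int64(232), np.int64(200), np.int64(202), np.int64(101), np.int64(81), np.int64(81), np.int64(78), np.int64(75), np.int64(77), np.int64(76), np.int64(73), np.int64(73), np.int64(77), np.int64(77)
[... 508 characters left out ...]
int64(247), np.int64(247), np.int64(247), np.int64(247), np.int64(231), np.int64(209), np.int64(210), np.int64(212), np.int64(240), np.int64(239), np.int64(239), np.int64(237), np.int64(226), np.int64(202), np.int64(192), np.int64(185), np.int64(94)]
300 [np.int64(101), np.int64(103), np.int64(109), np.int64(105), np.int64(251), np.int64(247), np.int64(247), np.int64(247), np.int64(247), np.int64(247), np.int64(247), np.int64(247), np.int64(246), np.int64(218), np.int64(223), np.int64(248), np.int64(247), np.int64(247), np.int64(247), np.int64(247), np.int64(247), np.int64(247), np.int64(247), np.int64(231), np.int64(110)]
[0.59530796 0.05903306 0.1175    ]
[0.63741194 0.05364254 0.1175    ]
```

View pics/w1c.png

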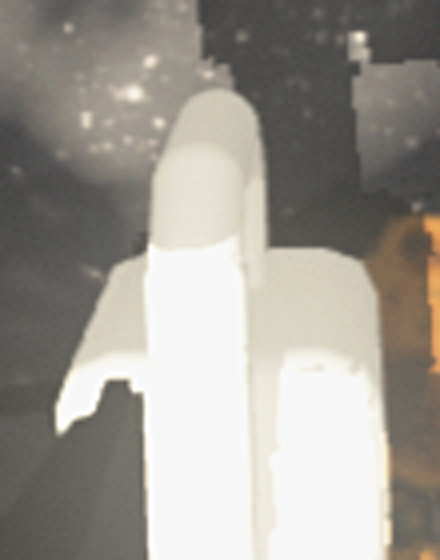

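Call:
send_rows(
  moves=[
    [45,[-11.2,8.4,0],[0,0,0]],
    [45,[-11.2,8.4,0],[0,0,0]],
    [45,[0,0,15],[0,0,0]],
    [45,[0,0,15],[0,0,0]],
    [45,[0,0,15],[0,0,0]],
  ],
)

```text
t: 3.0
ee_pos: [0.6177, 0.0543, 0.1694]
tcp_rot: [0.0, 0.738, 0.675, 0.0]
ft_force: [0.5, -1.0, 0.2]
finger_gap: 0.0424
```

Call:
send_rows(
  moves=[
    [45,[0,0,15],[0,0,0]],
    [45,[0,0,15],[0,0,0]],
    [45,[0,0,15],[0,0,0]],
    [45,[0,0,10],[0,0,0]],
    [45,[0,0,0],[0,0,0]],
  ],
)

```text
t: 3.42
ee_pos: [0.6166, 0.0545, 0.1127]
tcp_rot: [-0.001, 0.738, 0.675, -0.001]
ft_force: [-0.1, -0.1, -0.1]
finger_gap: 0.0427
```

```bash
python3 - <<'E'
from bench import ctrl
from h import *
print(ctrl.get_state()["ee_pos"])
W=ctrl.snapshot("wrist");S=ctrl.snapshot("scene")
cv2.imwrite("pics/w2.png",W["color"][:,:,::-1]); crop(S["color"],200,120,200,150,4,"pics/sc2.png")
E
```

```text
[0.61661961 0.0545463  0.11274135]
```

View pics/w2.png

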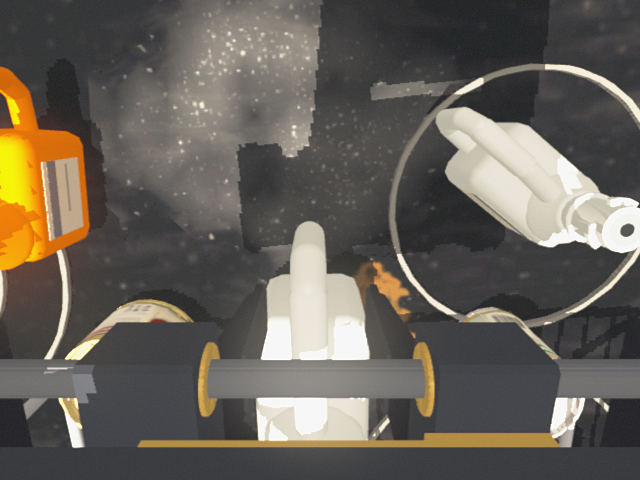

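View pics/sc2.png

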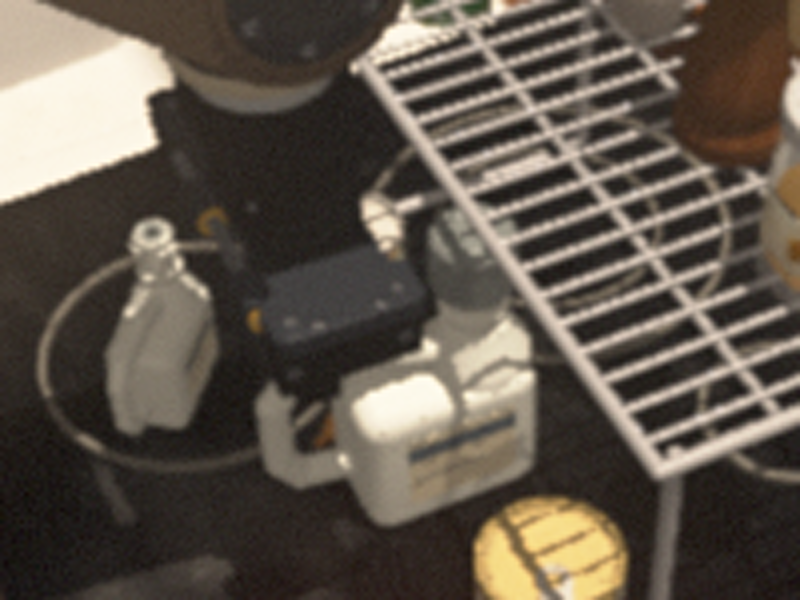

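Wrist view: the bar at (309,280) lies between the fingers (gripper centre at about 316), roughly 4 mm to the -y side, as the state also shows. I correct this, descend and close.

Call:
send_rows(
  moves=[
    [45,[-4,3,6],[0,0,0]],
    [45,[0,0,9],[0,0,0]],
    [45,[0,0,7],[0,0,0]],
    [45,[0,0,0],[0,0,0]],
    [45,[0,0,0],[0,0,0]],
  ],
)

```text
t: 3.93
ee_pos: [0.6196, 0.0505, 0.0921]
tcp_rot: [-0.0, 0.738, 0.675, -0.0]
ft_force: [-0.0, 0.1, 0.9]
finger_gap: 0.0428
```

Call:
send_rows(
  moves=[
    [10,[0,0,0],[0,0,0]],
    [10,[0,0,0],[0,0,0]],
    [10,[0,0,0],[0,0,0]],
    [10,[0,0,0],[0,0,0]],
    [10,[0,0,0],[0,0,0]],
  ],
)

```text
t: 4.35
ee_pos: [0.62, 0.0506, 0.0929]
tcp_rot: [0.0, 0.738, 0.675, 0.0]
ft_force: [1.0, 0.6, -1.0]
finger_gap: 0.017
```

Call:
send_rows(
  moves=[
    [5,[0,0,0],[0,0,0]],
    [5,[0,0,0],[0,0,0]],
    [5,[0,0,0],[0,0,0]],
    [5,[0,0,0],[0,0,0]],
    [5,[0,0,0],[0,0,0]],
  ],
)

```text
t: 4.77
ee_pos: [0.62, 0.0505, 0.0928]
tcp_rot: [0.0, 0.738, 0.675, 0.0]
ft_force: [-0.3, 2.1, 3.4]
finger_gap: 0.0172
```

The handle is held (17.2 mm opening). Next, a slow pull along the shelf's -x.

Call:
send_rows(
  moves=[
    [5,[0,-1,0],[0,0,0]],
    [5,[0,-2,0],[0,0,0]],
    [5,[-0.1,-3,0],[0,0,0]],
    [5,[-0.1,-4,0],[0,0,0]],
    [5,[-0.2,-5,0],[0,0,0]],
  ],
)

```text
t: 5.18
ee_pos: [0.6049, 0.0512, 0.0927]
tcp_rot: [0.0, 0.738, 0.675, 0.0]
ft_force: [4.4, 0.1, 0.5]
finger_gap: 0.0167
```

Call:
send_rows(
  moves=[
    [5,[-0.2,-5,0],[0,0,0]],
    [5,[-0.2,-5,0],[0,0,0]],
    [5,[-0.2,-5,0],[0,0,0]],
    [5,[-0.2,-5,0],[0,0,0]],
    [5,[-0.2,-5,0],[0,0,0]],
  ],
)

```text
t: 5.6
ee_pos: [0.5794, 0.0526, 0.0927]
tcp_rot: [0.0, 0.738, 0.675, 0.0]
ft_force: [4.3, -0.3, 1.3]
finger_gap: 0.0167
```

```bash
python3 - <<'E'
from bench import ctrl
from h import *
s=ctrl.get_state(); print(s["ee_pos"],s["ft_force"],s["wrist_torque"])
S=ctrl.snapshot("scene"); crop(S["color"],200,120,200,150,4,"pics/sc3.png")
E
```

```text
[0.57943911 0.05261364 0.09269677] [ 4.27438058 -0.28409045  1.27001407] [-0.09441753 -0.99275666 -0.02640409]
```

View pics/sc3.png

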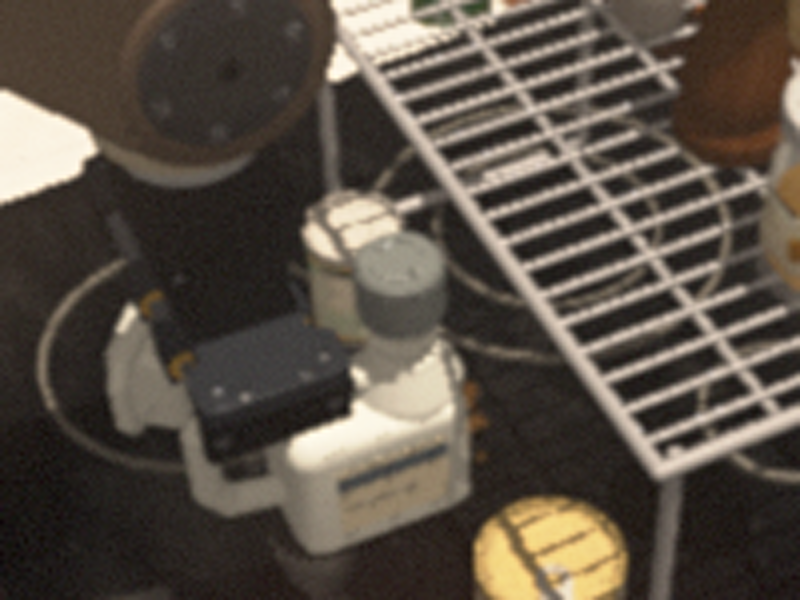

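The jug slides upright, with its cap (400,270 in the crop) now clear of the shelf. Continuing.

Call:
send_rows(
  moves=[
    [5,[-0.2,-4,0],[0,0,0]],
    [5,[-0.2,-5,0],[0,0,0]],
    [5,[-0.2,-5,0],[0,0,0]],
    [5,[-0.2,-5,0],[0,0,0]],
    [5,[-0.2,-5,0],[0,0,0]],
  ],
)

```text
t: 6.07
ee_pos: [0.5555, 0.0538, 0.0927]
tcp_rot: [0.0, 0.738, 0.675, 0.0]
ft_force: [4.8, -0.8, 0.4]
finger_gap: 0.0166
```

Call:
send_rows(
  moves=[
    [5,[-0.2,-5,0],[0,0,0]],
    [5,[-0.2,-5,0],[0,0,0]],
    [5,[-0.2,-5,0],[0,0,0]],
    [5,[-0.2,-5,0],[0,0,0]],
    [5,[-0.2,-5,0],[0,0,0]],
  ],
)

```text
t: 6.48
ee_pos: [0.5305, 0.055, 0.0927]
tcp_rot: [0.0, 0.738, 0.675, 0.0]
ft_force: [5.5, -0.2, 2.0]
finger_gap: 0.0171
```

Call:
send_rows(
  moves=[
    [5,[-0.2,-5,0],[0,0,0]],
    [5,[-0.2,-5,0],[0,0,0]],
    [5,[-0.2,-4,0],[0,0,0]],
    [5,[-0.1,-3,0],[0,0,0]],
    [5,[0,-2,0],[0,0,0]],
  ],
)

```text
t: 6.9
ee_pos: [0.5116, 0.0559, 0.0927]
tcp_rot: [-0.0, 0.738, 0.675, 0.0]
ft_force: [5.5, -0.6, 1.7]
finger_gap: 0.0164
```

```bash
python3 - <<'E'
from bench import ctrl
from h import *
s=ctrl.get_state(); print(s["ee_pos"],s["ft_force"],s["wrist_torque"])
S=ctrl.snapshot("scene"); crop(S["color"],200,120,200,150,4,"pics/sc4.png")
S=ctrl.snapshot("top"); crop(S["color"],180,170,200,150,4,"pics/t4.png")
E
```

```text
[0.51160938 0.05594903 0.09267791] [ 5.51935436 -0.58085723  1.70088605] [-0.08157823 -1.11829893  0.02665367]
```

View pics/sc4.png

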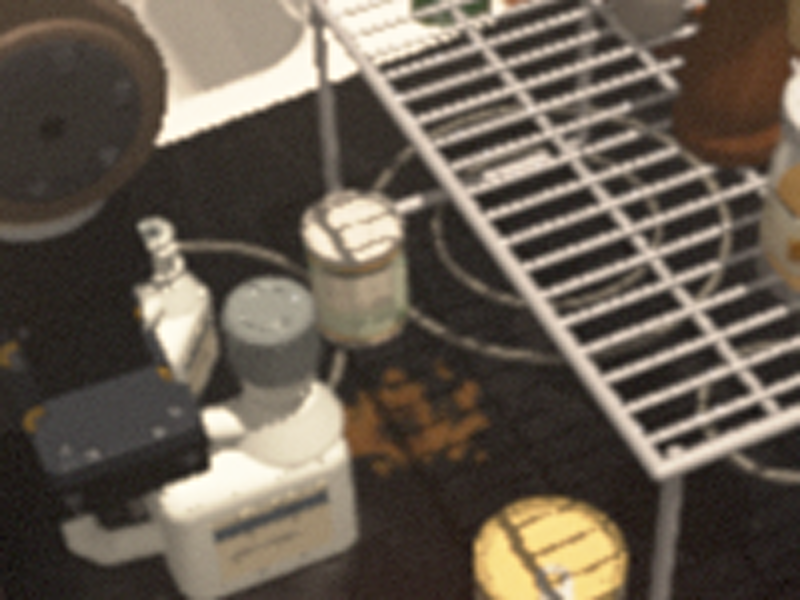

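View pics/t4.png

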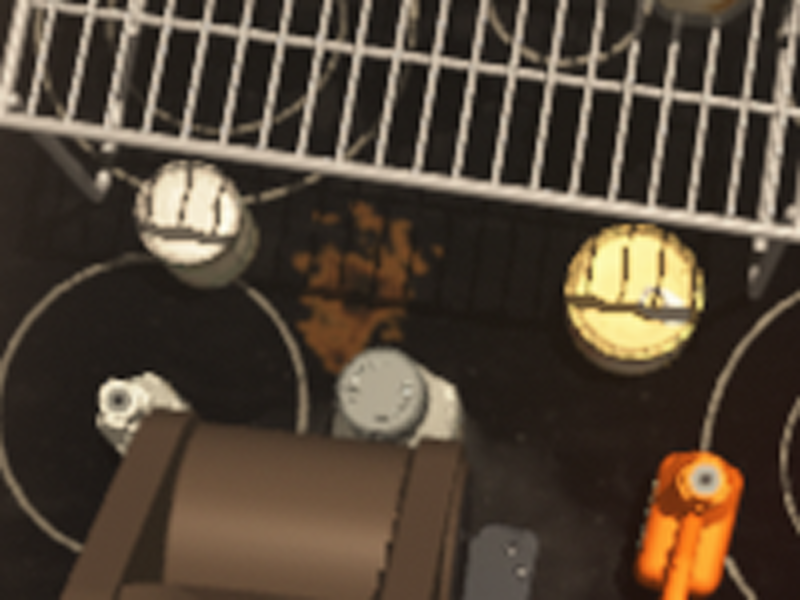

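Both views: the jug is upright in front of the shelf, cap at scene-crop (270,310) and top-crop (382,388), tins unmoved. I measure the cap.

```bash
cat > capm.py <<'E'
from h import *
from bench import ctrl
def grey(im): # cap: bluish-grey; 
    h=cv2.cvtColor(im,cv2.COLOR_RGB2HSV); return h
T=ctrl.snapshot("top");S=ctrl.snapshot("scene")
crop(T["color"],255,250,50,40,16,"pics/tc.png");crop(S["color"],250,180,40,45,13,"pics/sc.png")
q=lambda c:(180+c[0]/4-.4,170+c[1]/4-.4)
print(onz(T,q((380,390)),.1715)); 
q2=lambda c:(200+c[0]/4-.4,120+c[1]/4-.4)
print(onz(S,q2((269,308)),.1715)); print(tri(T,q((380,390)),S,q2((269,308))))
E
python3 capm.py
```

```text
[0.60236018 0.04854998 0.1715    ]
[0.6035667  0.04914813 0.1715    ]
(array([0.60273501, 0.04834777, 0.1724335 ]), np.float64(0.0010339847005543374))
```

View pics/tc.png

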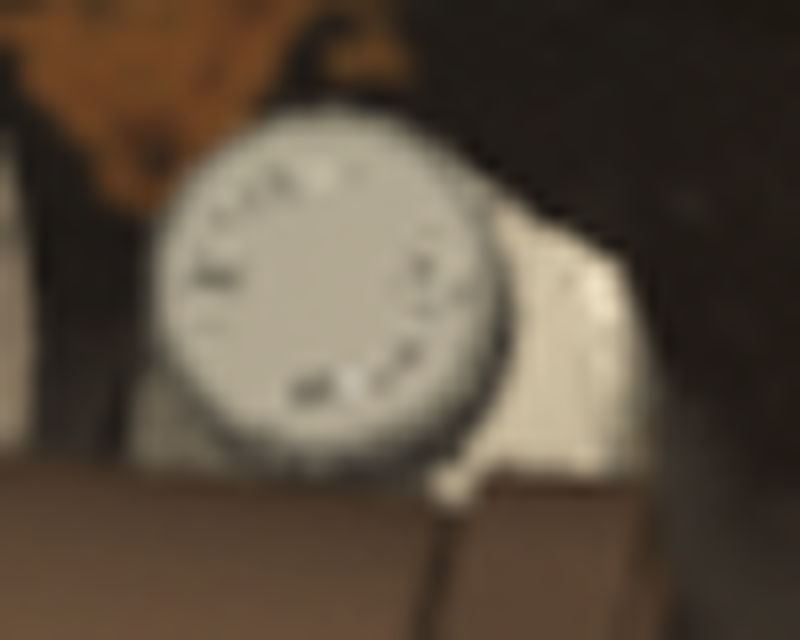

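View pics/sc.png

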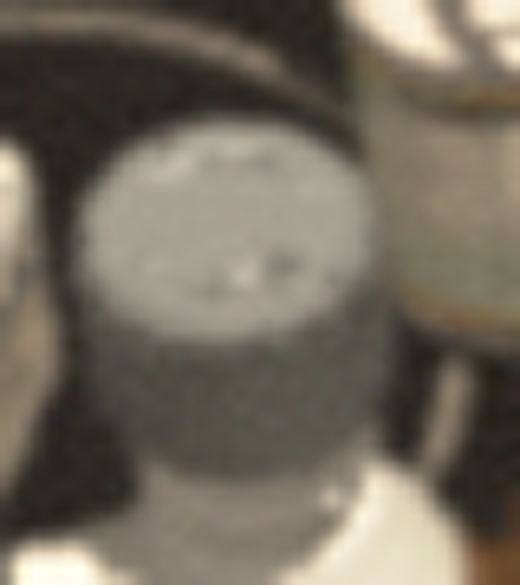

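Both views agree: cap top at (0.603, 0.0487, 0.172), 10 cm in front of the edge (0.703), jug standing. Next I release, rise, turn the jaws back by 0.5 rad and go over the cap.

Call:
send_rows(
  moves=[
    [45,[0,0,0],[0,0,0]],
    [45,[0,0,0],[0,0,0]],
    [45,[0,0,0],[0,0,0]],
    [45,[0,0,0],[0,0,0]],
    [45,[0,0,-4],[0,0,0]],
  ],
)

```text
t: 7.52
ee_pos: [0.5113, 0.056, 0.096]
tcp_rot: [-0.001, 0.738, 0.675, -0.001]
ft_force: [0.2, 0.5, 0.7]
finger_gap: 0.0414
```

Call:
send_rows(
  moves=[
    [45,[0,0,-8],[0,0,0]],
    [45,[0,0,-16],[0,0,0]],
    [45,[0,0,-20],[0,0,0]],
    [75,[0,0,-20],[0,0,0]],
    [75,[0,0,-20],[0,0,0]],
  ],
)

```text
t: 7.93
ee_pos: [0.5118, 0.0559, 0.1822]
tcp_rot: [-0.0, 0.738, 0.675, 0.0]
ft_force: [0.5, -0.3, -0.3]
finger_gap: 0.0508
```

Call:
send_rows(
  moves=[
    [75,[0,0,-20],[0,0,0.1]],
    [75,[0,0,-8],[0,0,0.1]],
    [75,[0,0,0],[0,0,0.1]],
    [75,[0,0,0],[0,0,0.1]],
    [75,[0,0,0],[0,0,0.1]],
  ],
)

```text
t: 8.35
ee_pos: [0.5118, 0.056, 0.2096]
tcp_rot: [0.0, 0.883, 0.469, 0.0]
ft_force: [0.8, 0.5, -0.8]
finger_gap: 0.0711
```

Call:
send_rows(
  moves=[
    [75,[0,0,0],[0,0,0]],
    [75,[0,0,0],[0,0,0]],
    [75,[0,0,0],[0,0,0]],
    [75,[0,0,0],[0,0,0]],
    [75,[0,0,0],[0,0,0]],
  ],
)

```text
t: 8.77
ee_pos: [0.5119, 0.0559, 0.2087]
tcp_rot: [-0.0, 0.882, 0.472, 0.0]
ft_force: [0.5, -0.1, -0.5]
finger_gap: 0.0714
```

```bash
python3 - <<'E'
from bench import ctrl
from h import *
W=ctrl.snapshot("wrist");S=ctrl.snapshot("scene");T=ctrl.snapshot("top")
cv2.imwrite("pics/w5.png",W["color"][:,:,::-1])
crop(S["color"],230,170,60,60,10,"pics/s5.png");crop(T["color"],250,240,60,50,10,"pics/t5.png")
print(proj(W,[.6028,.0487,.1715]))
a=cv2.imread("pics/s5.png");b=cv2.imread("pics/t5.png")
print(proj(S,[.6028,.0487,.1715]),proj(T,[.6028,.0487,.1715]))
cv2.imwrite("pics/st5.png",cv2.resize(cv2.hconcat([a[:500],b]),None,fx=.66,fy=.66))
E
```

```text
[[393.56167822 410.61518114]]
[[266.5876995  196.89659632]] [[274.54799763 266.87135977]]
```

View pics/st5.png

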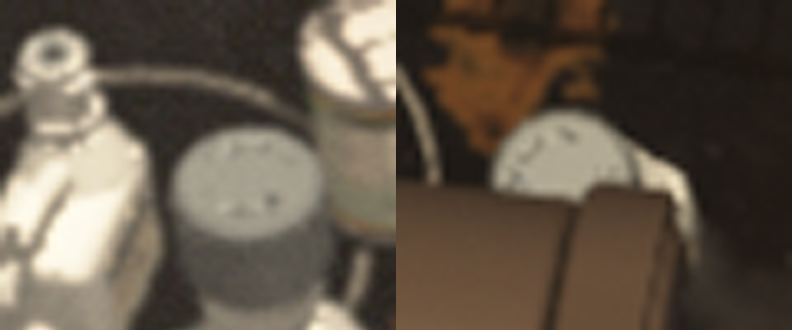

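View pics/w5.png

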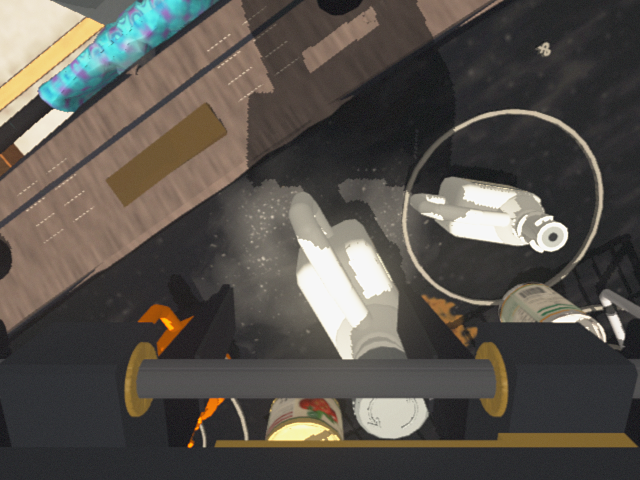

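The cap is at (392,410) in the wrist view, as predicted (394,411); the jug did not move on release. I go above the cap.

Call:
send_rows(
  moves=[
    [75,[8.9,15.9,0],[0,0,0]],
    [75,[8.9,15.9,0],[0,0,0]],
    [75,[8.9,15.9,0],[0,0,0]],
    [75,[8.9,15.9,0],[0,0,0]],
    [75,[8.8,15.9,0],[0,0,0]],
  ],
)

```text
t: 9.33
ee_pos: [0.6035, 0.0486, 0.2086]
tcp_rot: [-0.0, 0.882, 0.472, -0.0]
ft_force: [0.4, -0.0, 0.3]
finger_gap: 0.0715
```

Call:
send_rows(
  moves=[
    [75,[0,0,0],[0,0,0]],
    [75,[0,0,0],[0,0,0]],
    [75,[0,0,0],[0,0,0]],
    [75,[0,0,0],[0,0,0]],
    [75,[0,0,0],[0,0,0]],
  ],
)

```text
t: 9.75
ee_pos: [0.6022, 0.0488, 0.2088]
tcp_rot: [-0.0, 0.882, 0.472, 0.0]
ft_force: [-0.8, 0.6, 0.8]
finger_gap: 0.0708
```

```bash
python3 - <<'E'
from bench import ctrl
from h import *
s=ctrl.get_state(); print(s["ee_pos"],s["joint_pos"])
W=ctrl.snapshot("wrist");S=ctrl.snapshot("scene")
cv2.imwrite("pics/w6.png",W["color"][:,:,::-1]); crop(S["color"],200,120,200,150,4,"pics/sc6.png")
E
```

```text
[0.60215314 0.04882105 0.20884369] [-2.84356887e-02  4.66850429e-01  1.61911101e+00  9.14880723e-05
  1.05565104e+00 -1.01072578e+00]
```

View pics/w6.png

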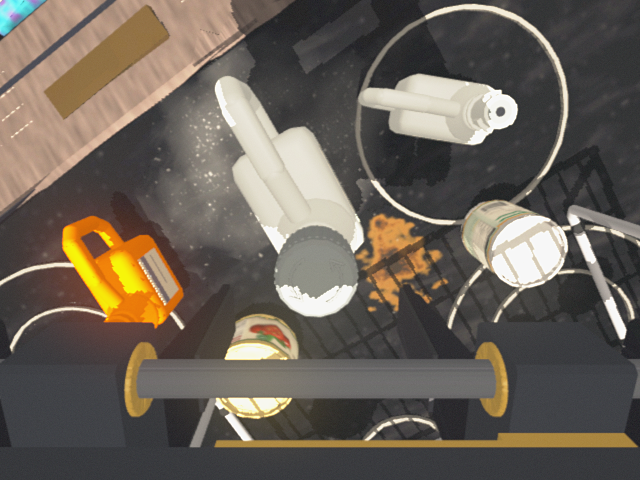

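View pics/sc6.png

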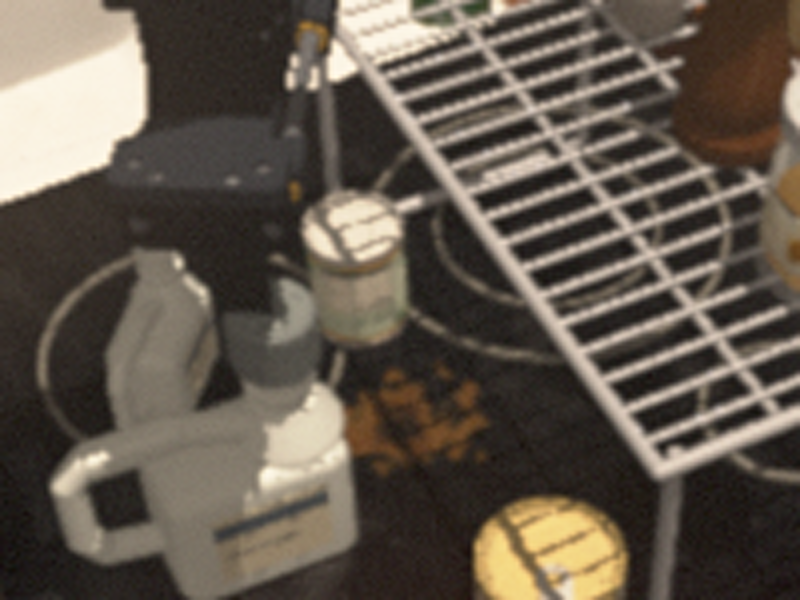

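The cap is centred between the fingers (wrist (316,275)). I descend to a TCP height of about 0.138.

Call:
send_rows(
  moves=[
    [75,[0.3,0.5,10],[0,0,0]],
    [75,[0,0,12],[0,0,0]],
    [75,[0,0,12],[0,0,0]],
    [75,[0,0,12],[0,0,0]],
    [75,[0,0,12],[0,0,0]],
  ],
)

```text
t: 10.27
ee_pos: [0.603, 0.0487, 0.1494]
tcp_rot: [-0.0, 0.882, 0.472, -0.0]
ft_force: [0.3, -0.3, 0.1]
finger_gap: 0.0713
```

Call:
send_rows(
  moves=[
    [75,[0,0,8],[0,0,0]],
    [75,[0,0,4],[0,0,0]],
    [75,[0,0,0],[0,0,0]],
    [75,[0,0,0],[0,0,0]],
    [75,[0,0,0],[0,0,0]],
  ],
)

```text
t: 10.68
ee_pos: [0.6036, 0.0487, 0.1392]
tcp_rot: [0.0, 0.882, 0.472, 0.0]
ft_force: [-0.3, 0.2, 0.1]
finger_gap: 0.0714
```

Call:
send_rows(
  moves=[
    [42,[0,0,0],[0,0,0]],
    [42,[0,0,0],[0,0,0]],
    [42,[0,0,0],[0,0,0]],
    [35,[0,0,0],[0,0,0]],
    [35,[0,0,0],[0,0,0]],
  ],
)

```text
t: 11.1
ee_pos: [0.6033, 0.0487, 0.1388]
tcp_rot: [0.0, 0.882, 0.472, 0.0]
ft_force: [-2.0, -1.3, 2.2]
finger_gap: 0.0438
```

Call:
send_rows(
  moves=[
    [35,[0,0,0],[0,0,0]],
    [35,[0,0,0],[0,0,0]],
    [35,[0,0,0],[0,0,0]],
    [35,[0,0,0],[0,0,0]],
    [35,[0,0,0],[0,0,0]],
  ],
)

```text
t: 11.52
ee_pos: [0.6033, 0.0486, 0.1387]
tcp_rot: [-0.0, 0.882, 0.471, 0.0]
ft_force: [-2.2, -2.6, 2.8]
finger_gap: 0.0438
```

```bash
python3 - <<'E'
from bench import ctrl
from h import *
s=ctrl.get_state(); print(s["ee_pos"],s["ft_force"],s["wrist_torque"],s["finger_gap"])
W=ctrl.snapshot("wrist");S=ctrl.snapshot("scene")
cv2.imwrite("pics/w7.png",W["color"][:,:,::-1]); crop(S["color"],200,120,200,150,4,"pics/sc7.png")
E
```

```text
[0.60328668 0.04860241 0.13873616] [-2.2446613  -2.64600504  2.79757686] [-0.38666634  0.3628185  -0.03845275] 0.04384777132384579
```

View pics/sc7.png

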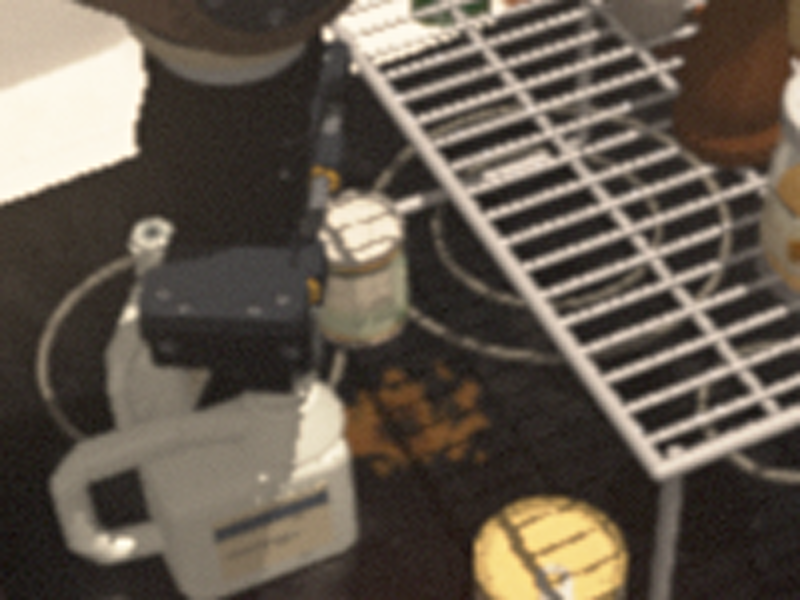

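View pics/w7.png

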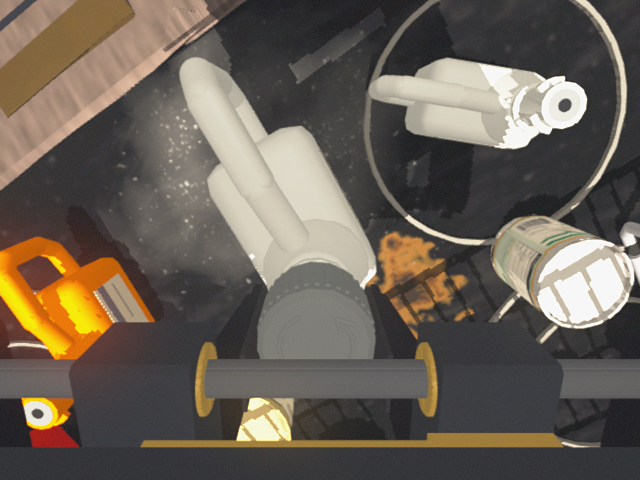

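The cap is gripped (43.8 mm). Press down about 4 mm, slowly.

Call:
send_rows(
  moves=[
    [30,[0,0,1],[0,0,0]],
    [30,[0,0,1],[0,0,0]],
    [30,[0,0,1],[0,0,0]],
    [30,[0,0,1],[0,0,0]],
    [30,[0,0,0],[0,0,0]],
  ],
)

```text
t: 12.03
ee_pos: [0.6037, 0.0486, 0.1354]
tcp_rot: [0.0, 0.882, 0.472, 0.001]
ft_force: [-3.7, -3.0, 12.0]
finger_gap: 0.0437
```

Call:
send_rows(
  moves=[
    [30,[0,0,0],[0,0,0]],
    [30,[0,0,0],[0,0,0]],
    [30,[0,0,0],[0,0,0]],
    [30,[0,0,0],[0,0,0]],
    [30,[0,0,0],[0,0,0]],
  ],
)

```text
t: 12.45
ee_pos: [0.6037, 0.0486, 0.1356]
tcp_rot: [0.0, 0.882, 0.472, 0.001]
ft_force: [-3.3, -3.0, 11.0]
finger_gap: 0.0436
```

Call:
send_rows(
  moves=[
    [30,[0,0,0.6],[0,0,0]],
    [30,[0,0,0.6],[0,0,0]],
    [30,[0,0,0.6],[0,0,0]],
    [30,[0,0,0],[0,0,0]],
    [30,[0,0,0],[0,0,0]],
  ],
)

```text
t: 12.87
ee_pos: [0.6038, 0.0485, 0.134]
tcp_rot: [0.001, 0.882, 0.472, 0.001]
ft_force: [-3.0, -2.0, 13.9]
finger_gap: 0.0439
```

Call:
send_rows(
  moves=[
    [30,[0,0,0.5],[0,0,0]],
    [30,[0,0,0],[0,0,-0.05]],
    [30,[0,0,0],[0,0,-0.05]],
    [30,[0,0,0],[0,0,-0.05]],
    [30,[0,0,0],[0,0,-0.05]],
  ],
)

```text
t: 13.28
ee_pos: [0.604, 0.0487, 0.1337]
tcp_rot: [0.001, 0.83, 0.558, 0.001]
ft_force: [-3.9, -1.0, 14.0]
finger_gap: 0.0437
```

Call:
send_rows(
  moves=[
    [30,[0,0,0],[0,0,-0.05]],
    [30,[0,0,0],[0,0,-0.05]],
    [30,[0,0,0],[0,0,0]],
    [30,[0,0,0],[0,0,0]],
    [30,[0,0,0],[0,0,0]],
  ],
)

```text
t: 13.7
ee_pos: [0.6039, 0.0488, 0.1337]
tcp_rot: [0.001, 0.801, 0.598, 0.001]
ft_force: [-3.5, -0.5, 14.3]
finger_gap: 0.0436
```

```bash
python3 - <<'E'
from bench import ctrl
from h import *
s=ctrl.get_state(); print(s["ee_pos"],s["ft_force"],s["wrist_torque"],s["finger_gap"])
W=ctrl.snapshot("wrist");S=ctrl.snapshot("scene")
cv2.imwrite("pics/w8.png",W["color"][:,:,::-1]); crop(S["color"],200,120,200,150,4,"pics/sc8.png")
E
```

```text
[0.60392383 0.04876826 0.13368204] [-3.51011763 -0.49534962 14.28762806] [-0.21831818  0.59883687  0.07771372] 0.043590739897478636
```

View pics/sc8.png

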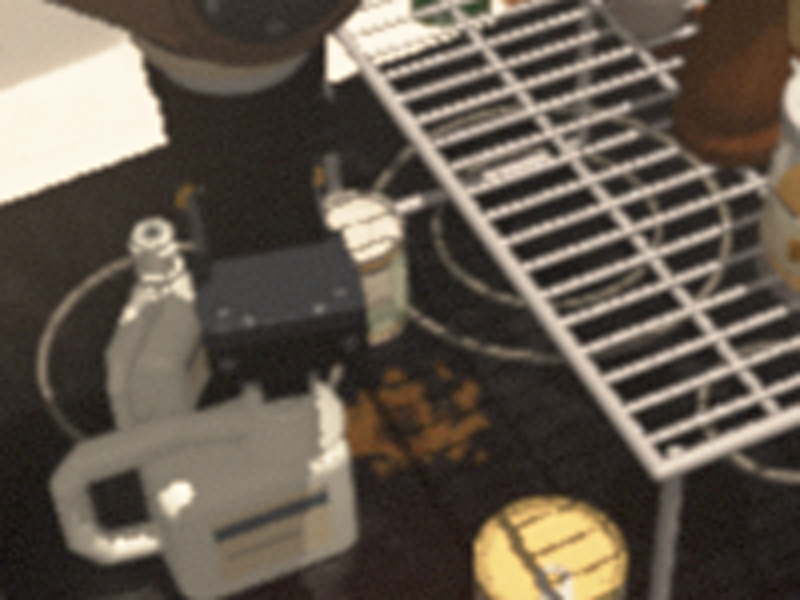

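View pics/w8.png

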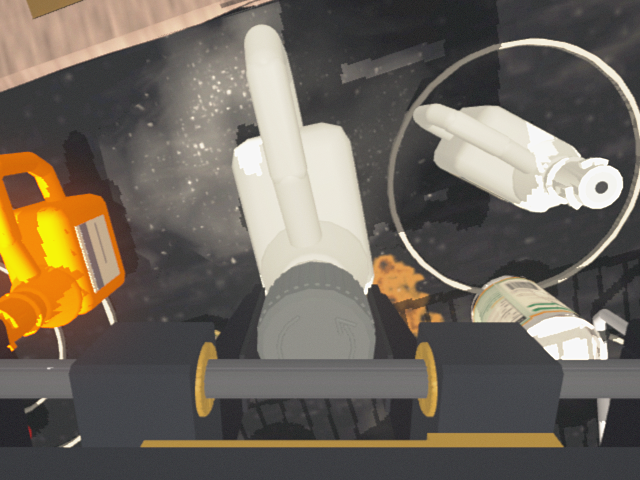

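The jug stays still (scene handle at the same (60,490)) while the cap's arrow turns with the gripper (wrist (345,330), unchanged). I continue to 1.1 rad with the press kept.

Call:
send_rows(
  moves=[
    [30,[0,0,0],[0,0,-0.06]],
    [30,[0,0,0],[0,0,-0.08]],
    [30,[0,0,0],[0,0,-0.08]],
    [30,[0,0,0],[0,0,-0.08]],
    [30,[0,0,0],[0,0,-0.08]],
  ],
)

```text
t: 14.22
ee_pos: [0.6039, 0.0488, 0.1337]
tcp_rot: [0.001, 0.673, 0.74, 0.001]
ft_force: [-3.4, -1.1, 14.1]
finger_gap: 0.0436
```

Call:
send_rows(
  moves=[
    [30,[0,0,0],[0,0,-0.08]],
    [30,[0,0,0],[0,0,-0.08]],
    [30,[0,0,0],[0,0,-0.08]],
    [30,[0,0,0],[0,0,-0.08]],
    [30,[0,0,0],[0,0,-0.08]],
  ],
)

```text
t: 14.63
ee_pos: [0.6039, 0.0488, 0.1337]
tcp_rot: [0.001, 0.512, 0.859, 0.001]
ft_force: [-3.8, -1.2, 13.9]
finger_gap: 0.0438
```

Call:
send_rows(
  moves=[
    [30,[0,0,0],[0,0,-0.03]],
    [30,[0,0,0],[0,0,0]],
    [30,[0,0,0],[0,0,0]],
    [30,[0,0,0],[0,0,0]],
    [30,[0,0,0],[0,0,0]],
  ],
)

```text
t: 15.05
ee_pos: [0.6039, 0.0488, 0.1337]
tcp_rot: [0.001, 0.501, 0.865, 0.001]
ft_force: [-3.9, -1.5, 14.4]
finger_gap: 0.044
```

```bash
python3 - <<'E'
from bench import ctrl
from h import *
s=ctrl.get_state(); print(s["ee_pos"],s["ft_force"],s["wrist_torque"],s["finger_gap"],2*np.arctan2(s["tcp_rot"][2],s["tcp_rot"][1])-.9828)
W=ctrl.snapshot("wrist");S=ctrl.snapshot("scene")
cv2.imwrite("pics/w9.png",W["color"][:,:,::-1]); crop(S["color"],200,120,200,150,4,"pics/sc9.png")
E
```

```text
[0.60393671 0.04883767 0.13368262] [-3.85930323 -1.45482413 14.40784289] [-0.04810726  0.68567141  0.04523746] 0.04401980321847822 1.109321567598021
```

View pics/sc9.png

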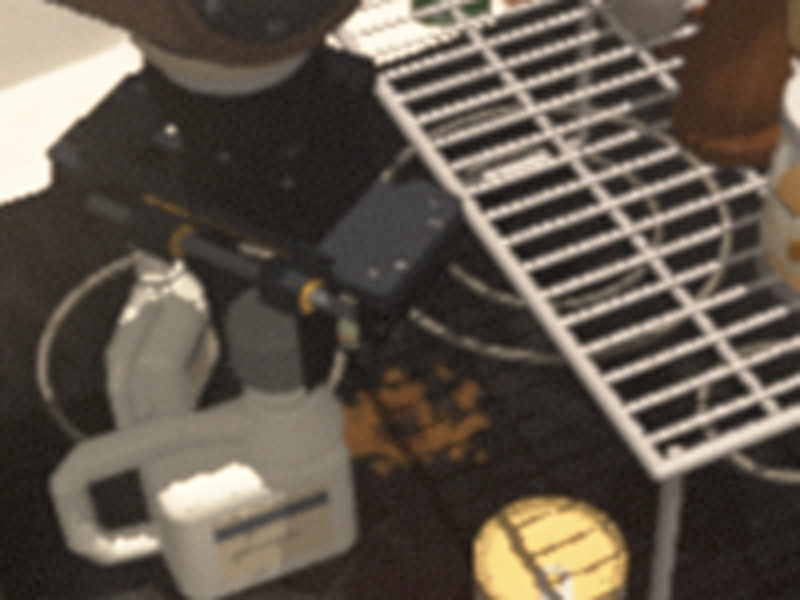

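View pics/w9.png

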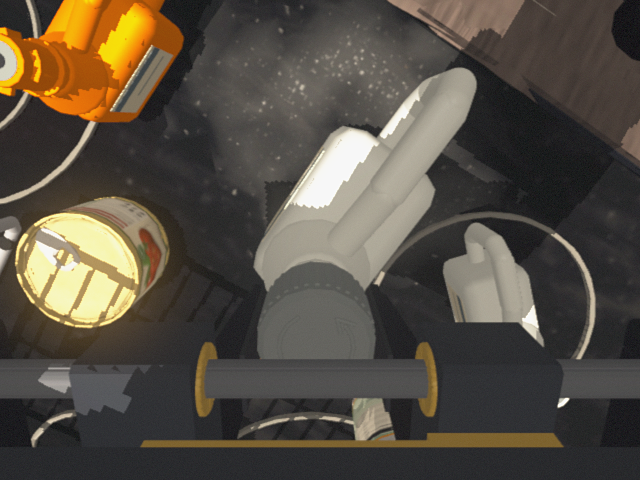

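Turned 1.11 rad, jug still in place, cap arrow fixed relative to the gripper. Now lift slowly and watch the force.

Call:
send_rows(
  moves=[
    [30,[0,0,-2],[0,0,0]],
    [30,[0,0,-3],[0,0,0]],
    [30,[0,0,-3],[0,0,0]],
    [30,[0,0,-4],[0,0,0]],
    [30,[0,0,0],[0,0,0]],
  ],
)

```text
t: 15.57
ee_pos: [0.6035, 0.0488, 0.1448]
tcp_rot: [0.0, 0.501, 0.865, 0.0]
ft_force: [0.2, -0.4, -0.5]
finger_gap: 0.0439
```

The force is now just the cap's weight (-0.5 N), so it is free. Continue up.

Call:
send_rows(
  moves=[
    [30,[0,0,-4],[0,0,0]],
    [30,[0,0,-7],[0,0,0]],
    [30,[0,0,-10],[0,0,0]],
    [30,[0,0,-10],[0,0,0]],
    [30,[0,0,-10],[0,0,0]],
  ],
)

```text
t: 15.98
ee_pos: [0.6035, 0.0487, 0.1867]
tcp_rot: [0.0, 0.501, 0.865, 0.0]
ft_force: [-0.4, 0.3, -0.4]
finger_gap: 0.0437
```

Call:
send_rows(
  moves=[
    [30,[0,0,-10],[0,0,0]],
    [30,[0,0,-10],[0,0,0]],
    [30,[0,0,-10],[0,0,0]],
    [30,[0,0,-10],[0,0,0]],
    [30,[0,0,-8],[0,0,0]],
  ],
)

```text
t: 16.4
ee_pos: [0.6034, 0.0487, 0.2347]
tcp_rot: [0.0, 0.501, 0.865, 0.0]
ft_force: [0.8, -0.2, -0.3]
finger_gap: 0.0439
```

Call:
send_rows(
  moves=[
    [30,[0,0,-5],[0,0,0]],
    [30,[0,0,-3],[0,0,0]],
    [30,[0,0,0],[0,0,0]],
    [30,[0,0,0],[0,0,0]],
    [30,[0,0,0],[0,0,0]],
  ],
)

```text
t: 16.82
ee_pos: [0.6031, 0.0487, 0.2408]
tcp_rot: [-0.0, 0.501, 0.865, -0.0]
ft_force: [0.2, -0.9, -0.8]
finger_gap: 0.0441
```

```bash
python3 - <<'E'
from bench import ctrl
from h import *
s=ctrl.get_state(); print(s["t"],s["ee_pos"],s["ft_force"],s["finger_gap"])
W=ctrl.snapshot("wrist");S=ctrl.snapshot("scene");T=ctrl.snapshot("top")
cv2.imwrite("pics/w10.png",W["color"][:,:,::-1]); crop(S["color"],200,120,200,150,4,"pics/sc10.png"); crop(T["color"],180,170,200,150,4,"pics/t10.png")
print(proj(S,[.6035,.0488,.2405]),proj(S,[.6035,.0488,.1605]))
E
```

```text
16.8167 [0.60310387 0.04866815 0.24081025] [ 0.19551964 -0.91556201 -0.81348289] 0.04414705521382776
[[262.96570396 169.65658107]] [[267.48051728 200.73399828]]
```

View pics/sc10.png

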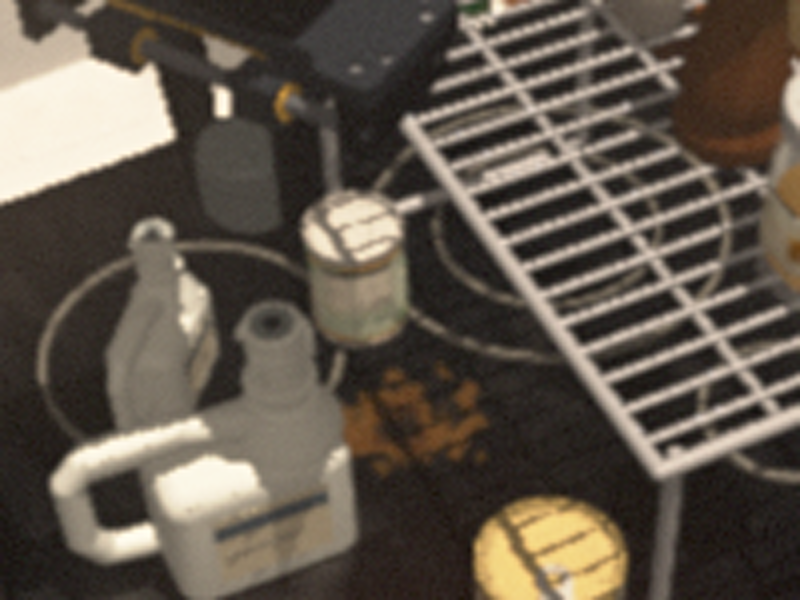

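View pics/w10.png

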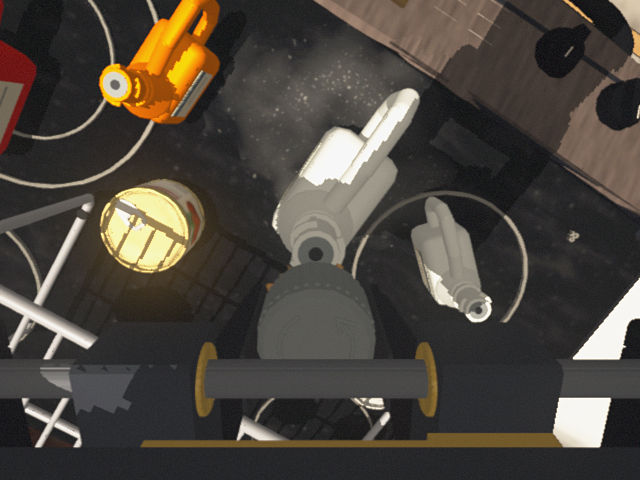

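View pics/t10.png

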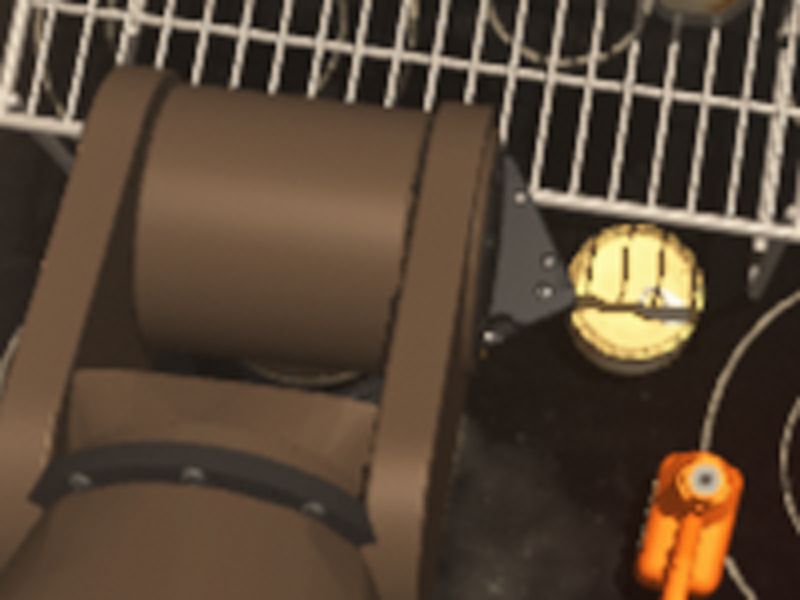

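Scene view: the neck is open at (270,320) in the crop, the jug is upright, and the cap is held level at about (237,175) directly above it. The tins are at their first pixels, (350,230) and (550,445). Cap held, forces about zero, so I hand in.

```bash
python3 -c "
from bench import ctrl
print(ctrl.sign_off())"
```

```text
the job is handed in; nothing more can be done
None
```

The jug is open, and I handed the job in at about 17 s with the cap held level roughly 8 cm above the open mouth.

- **Jug:** I drew the larger white jug by its handle about 11 cm straight out from under the shelf. Both cameras put its cap about 10 cm in front of the shelf's front edge, at (0.603, 0.049, 0.172), with the jug standing on the hob.
- **Cap:** I pressed it with about 14 N and turned it 1.11 rad counter-clockwise while still pressed. The jug did not turn with it. After the first part of the lift only the cap's weight was left on the tool, so it was free.
- **Last checks:** The gripper is at 0.241 m with a 44 mm opening. By calculation the cap's lower edge is at about 0.240 m, against 0.1605 m for the mouth. The scene picture shows the open neck, the upright jug directly below the cap, and both tins where they stood.
- **Limits:** The top camera's view of the jug was blocked by the arm at the end, so the last check of the cap over the mouth rests on the scene and wrist pictures. No check failed. The only disagreements were 1–2 mm between the cameras.

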